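Press the cover button home in the slat

TASK

Lay the slat that has the standing wooden button in the press's nest, button end first, flat between the side rails and fully home against the end stop, so that the button is under the plunger. Then push the plunger down by its knob, past the first resistance where its foot meets the button, until you feel the button come to a hard stop with its head down on the wood; press gently and do not force it any further. Let the plunger spring back up and leave the slat in the nest, without disturbing anything else on the bench.

Things in the scene. Friction and masses are not known exactly. Their poses are not given: they have to be found in the camera images.
- press: Small hand press fixed to the bench; position and yaw vary. Origin: on the bench, exactly below the plunger's vertical axis. x runs from the open front to the post at the back, y left, z up. Grey base 165 x 100 x 20 mm (x -55 to +110 mm); its flat top, z = 20 mm, is the bed. A post of radius 14 mm at x = +72 mm, 128 mm high, carries an overhead arm that holds the plunger.
- mouth (a point): Point on the bed (press frame x = -43 mm, y = 0, z = 20 mm) at the open front of the nest; axes as press. Two steel side rails, 10 mm high, flare in from 67 mm apart here to 47 mm apart at x = -24 mm and run on parallel to x = +21 mm. The end stop, 16 mm high, crosses the bed with its front face at x = +28 mm.
- nest (a point): Point on the bed (press frame x = -47 mm, y = 0, z = 20 mm) where the slat's origin lies when the slat is fully home against the end stop; axes as press.
- knob (a point): Mark fixed to the press on the plunger's axis, 150 mm above the bench; it does not move with the plunger. The top of the plunger's flat round dark knob (radius 24 mm, 14 mm thick) is near it, plunger up, but the knob is screwed up or down on its rod and the arm clamped differently each time: the top is up to 11 mm above or below this mark and must be felt or seen.
- ram (a joint): Plunger, m: 0 = up at rest, grows as it is pushed down, 0.024 = its own lowest limit. Its steel foot, radius 8 mm, is 49 to 55 mm above the bench at rest, so it meets the button after some 7 to 15 mm and has the button home 12 to 18 mm down. The guide sleeve round it has radius 21 mm, 59 to 97 mm high. A weak spring (about 1.5 N at the top, 4 N at 20 mm) pushes it back up by itself.
- slat: Loose wooden slat 150 (x) x 44 (y) x 14 (z) mm, about 90 g, lying flat. Origin: centre of its underside. A wooden cover button stands on its top, on the centre line 47 mm from the centre towards +x (28 mm from the +x end), so it is under the plunger when the +x end is against the end stop. More than 20 N between slat and press spoils the work.
- button (a joint): Mushroom-shaped wooden button in the slat, m: how far it is pushed in. Head 22 mm across, 3 mm thick. At 0 the head's top is 22 mm above the slat's underside; at 0.005 it is fully home, head down on the wood, 17 mm above the underside: a hard stop. It starts between 0 and 0.0015. A tight fit: about 8 N moves it, and it stays where it is left.
- blank: A second loose slat of the same size without a button, to be left alone. Origin: centre of its underside.
- tape: Loose roll of tape standing on its flat side, 90 mm across, 48 mm high; leave alone.
- tray: Loose plywood tray, 80 x 140 x 35 mm; leave alone.
- driver: Loose screwdriver lying on the bench; leave alone.
- scraps: Two stacked wood scraps, 60 x 45 mm, 12 mm high, near the robot; leave alone.
- fretsaw: Loose fretsaw with a red handle lying on the bench, 330 mm long; leave alone.

How it is judged:
On the way, in this order (a step that is already met when the one before it is completed fails the run):
1. the slat lies fully home in the nest, its button still standing (horizontal distance between slat and nest below 0.003 m and z of slat in the frame of nest between -0.002 and 0.0025 m and angle between the x axis of slat and the x axis of press, either way round below 0.06 rad and angle between slat's own z axis and vertical below 0.06 rad and value of joint button below 0.0025 m), for 0.2 s.
2. with the slat home, the plunger has pressed the button fully in (horizontal distance between slat and nest below 0.003 m and z of slat in the frame of nest between -0.002 and 0.0025 m and angle between the x axis of slat and the x axis of press, either way round below 0.06 rad and angle between slat's own z axis and vertical below 0.06 rad and value of joint button above 0.0044 m and value of joint ram above 0.008 m), for 0.1 s.
At the end, for the whole second after the job is handed in: The slat is at rest in the nest, its origin within 3 mm of the nest point (level within -2 to +2.5 mm in height, within 0.06 rad of the press's direction and of level), the button pushed in by at least 4.4 of its 5 mm, and the plunger back up (less than 2 mm down) (horizontal distance between slat and nest below 0.003 m and z of slat in the frame of nest between -0.002 and 0.0025 m and angle between the x axis of slat and the x axis of press, either way round below 0.06 rad and angle between slat's own z axis and vertical below 0.06 rad and value of joint button above 0.0044 m and value of joint ram below 0.002 m and linear speed of slat below 0.01 m/s); the robot touches nothing.
It fails at once if the slat is pushed against the press (bed, rails or stop) with more than 20 N (contact force between slat and press above 20 N).
It fails at once if another thing on the bench (plain slat, tape, tray, screwdriver, scraps, fretsaw) is moved by more than 20 mm (distance of any of blank, tape, tray, driver, scraps, fretsaw from where it was at the start of the episode above 0.02 m).
It also fails if it takes over 64 s, if anything falls off the work surface, if the arm or the gripper's body presses on something with over 40 N, if the wrist force passes 120 N, or if a joint passes its speed limit or range.

ROBOT

A 6-joint arm with a two-finger parallel gripper is mounted at the origin on the work surface. World frame = base frame: x ahead of the robot, y to its left, z up, the work surface at z = 0. Lengths are in m, angles in rad, forces in N, time in s.
With the tool pointing down it reaches from about 0.25 to 0.725 m from the base axis. Payload 4 kg.
Tool frame: the origin (TCP) lies on the centre line of the jaws, within the pads' length; the fingertips stand 17 mm ahead of it and the grasp point (between the pads) lies 2 mm behind it; z points along the fingers, y is the line along which they close (so a half turn about z gives the same grasp; the last joint's range is limited). The gripper opens to 85 mm and grips with 20 to 120 N. Pads are 22 mm wide; open, the fingers measure 114 mm over their backs; the gripper's body (76 mm by 85 mm) begins 54 mm behind the grasp point. The pads swing forward as they close: fully open they stand 13 mm farther back than shut.
Start: joints at [-1.133, 0.241, 0.005, 1.335, 0, 1.571], TCP at [0.212, -0.453, 0.248] pointing down, gripper open.
Joint ranges: [-2.72, 2.72], [-1.05, 1.87], [-1.09, 1.28], [-1.99, 2.15], [-1.42, 1.44], [-3.14, 3.14]. Speed limits (rad/s): [2.79, 2.79, 3.14, 3.14, 3.14, 3.14].

INTERFACE

Orientations are given as a unit quaternion [x, y, z, w].
In Python, from workcell import bot, camera, get_calibration gives the robot as it stands.
- The arm moves only by the tool apply_moves, never from a script. Its argument "steps" is a list of rows, each a list of 3 entries, a list of its own where there are three numbers: the shift along the tool's x, y, z as a fraction of full scale, then the turn, a rotation vector about the tool's x, y, z as a fraction of full scale, then the opening, from 0 (shut) to 1 (fully open). A call has exactly 8 rows; each row shifts and turns the commanded pose from where the row before left it, along the tool's axes as they then stand; what a row does not reach is not made up. Full scale, the value 1, is 20 cm for a shift and pi rad for a turn. A row lasts 1/12 s, in which the tool goes at most 41.7 mm and 7.16 degrees, less where a joint would pass 70% of its speed; a pose out of reach is approached as far as the arm can. A call with a number of a shift or a turn outside -1 to 1 is refused whole. A call with a gripper value outside its range is refused whole. The fingers move at their own pace and stop on an object; the grip force is fixed at half the most. Time passes only in rows, so rows that do not move let the fingers close, or fill a call up. It gives the time, the measured TCP pose, the force, the opening and the grip force at its end, in the units of the state.
- bot.get_obs(): the state, without advancing time (a new reading comes with each control period).
- camera(name): name is "scene" or "top" or "wrist"; returns (picture, depth): 420x560x3 uint8, red, green, blue; 420x560 float32, m along the optical axis (not along the pixel's ray), 0 where there is no reading.
- get_calibration(name): a dict with "fov_y" (degrees; the focal length in pixels is half the picture's height over the tangent of half this angle, whatever the lens; pixels are square), "cx", "cy" (the principal point, pixels), "rvec" (rotation vector, rad) and "tvec" (3), from world to camera coordinates, as OpenCV has them. Camera axes: x right, y down, z forward; pixel columns grow to the right and rows downward; lengths in m; the calibration is good to about 2 mm. A picture is of the moment at which its call begins: read the wrist's pose just before it. get_calibration takes no time and is no camera call; for the wrist camera it gives the pose at the moment of the call.
- bot.job_done(): hands the job in; it is judged then, once.
The state is a dict: "clock": time; "joint_pos": joint angles; "joint_vel": joint speeds; "tau": joint torques, N m; "eef_pos": TCP position; "tool_rot": TCP orientation; "ft_force": force on the tool from outside, world axes, zero at the start; "ft_torque": the same for the moment, N m; "grip_width": finger opening in m; "grasp_force": force on a finger pad.
Only numpy, scipy, OpenCV 4.12 (cv2) and the standard library are available. Lean on these libraries where they do the work, as an engineer would, in place of code of your own. Each camera call takes 0.05 s, during which the arm holds its last target. There are 200 camera calls.

## Working session

There is one attempt and no reset: what is moved stays moved. The work goes in short steps, Python scripts to look and compute and a tool call to move; the robot and the scene stay as the last step left them, time stands still between calls to the robot, and variables do not carry over. Pictures are saved under pics/ and viewed, at most 10 in all, crops included, and the job is handed in when it is done.

Besides the shell and the picture viewer there is one more tool, called after "Call:" by a JSON object that holds its "op" and its "data", one argument or row to a line. apply_moves: Moves the arm, as the interface text tells. Its arguments: {"type":"object","properties":{"steps":{"type":"array"}},"required":["steps"]}

```bash
mkdir -p pics; ls
cat > h.py <<'E'
import numpy as np, cv2
from workcell import bot, camera, get_calibration
def K(n):
    c=get_calibration(n); f=210/np.tan(np.radians(c["fov_y"])/2)
    R=cv2.Rodrigues(np.array(c["rvec"],float))[0]; t=np.array(c["tvec"],float)
    return f,c["cx"],c["cy"],R,t
def ray(k,u,v,z):
    f,cx,cy,R,t=k; o=-R.T@t; d=R.T@np.array([(u-cx)/f,(v-cy)/f,1]); return o+d*(z-o[2])/d[2]
def cloud(k,D):
    f,cx,cy,R,t=k; v,u=np.indices(D.shape); P=np.stack([(u-cx)/f*D,(v-cy)/f*D,D],-1); return (P-t)@R
def proj(k,p):
    f,cx,cy,R,t=k; q=R@np.array(p)+t; return q[0]/q[2]*f+cx,q[1]/q[2]*f+cy
def save(n,im): cv2.imwrite('pics/'+n+'.png',im[:,:,::-1])
E
python3 - <<'E'
from h import *
for n in ("scene","top"):
    im,D=camera(n); k=K(n); save(n+'0',im); np.savez(n+'0.npz',im=im,D=D); print(n,k[0],-k[3].T@k[4])
s=bot.get_obs(); print(s)
E
```

```text
pics
scene 422.7746691729514 [ 0.91508667 -0.61406852  1.02833012]
top 493.6978781956422 [ 0.30312108 -0.04767965  1.48667878]
{'clock': 0.1, 'joint_pos': array([-1.13297898e+00,  2.41347500e-01,  3.82818118e-03,  1.33522646e+00,
        1.22016787e-05,  1.57080703e+00]), 'joint_vel': array([-1.59010553e-04, -1.96543683e-03,  3.00304041e-03,  5.15172078e-04,
       -1.12048704e-03,  9.27567105e-05]), 'tau': array([-4.49603704e-04, -3.73138583e+01,  2.53010005e+01,  1.08517017e-02,
       -4.33944695e-05,  1.45743172e-05]), 'eef_pos': array([ 0.21174824, -0.45233231,  0.2474853 ]), 'tool_rot': array([ 9.76135728e-01,  2.17159137e-01, -2.05725735e-04, -9.52788071e-04]), 'ft_force': array([-0.49321224,  0.38996897,  0.25720371]), 'ft_torque': array([0.00965831, 0.03144127, 0.04921995]), 'grasp_force': 0.0, 'grip_width': 0.08512687960243336}
```

View pics/scene0.png

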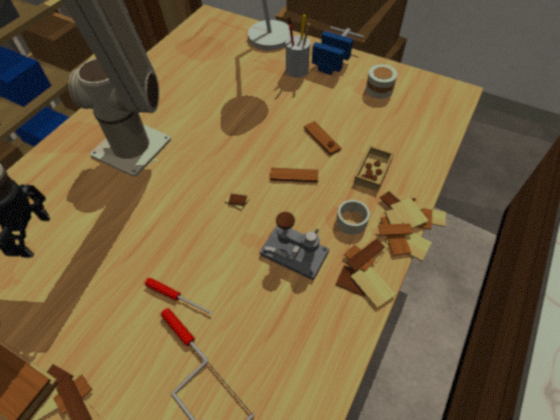

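View pics/top0.png

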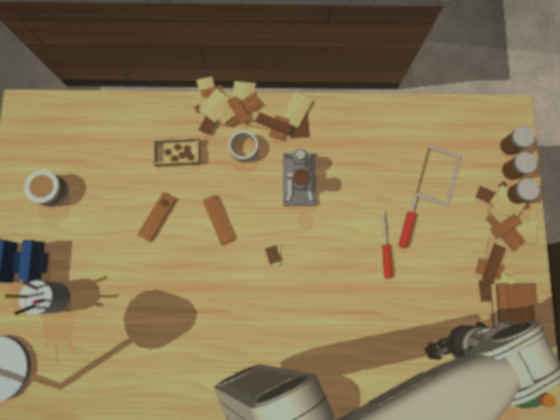

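The scene view has the button slat at about (322,138), the blank at (294,175) and the press at (295,250). In the top view the slat is at (157,216) with its button at (166,202), the blank at (218,220), and the press at (300,180) with its post at the far side (300,155) and the open front facing the robot.

Run:
```python
from h import *
d=np.load('top0.npz'); im,D=d['im'],d['D']; k=K('top')
P=cloud(k,D); hsv=cv2.cvtColor(im,cv2.COLOR_RGB2HSV)
print([hsv[p] for p in ((225,152),(202,166),(220,218),(240,250),(200,290),(170,310))], [P[p].round(3) for p in ((225,152),(220,218),(240,250),(200,290),(177,300))])
H,S,V=[hsv[...,i].astype(int) for i in range(3)]
def rect(m,z,roi):
    mm=np.zeros(m.shape,np.uint8); a,b,c,e=roi; mm[b:e,a:c]=m[b:e,a:c]
    n,l,st,_=cv2.connectedComponentsWithStats(mm); i=1+np.argmax(st[1:,4]); c=cv2.findContours((l==i).astype(np.uint8),cv2.RETR_EXTERNAL,cv2.CHAIN_APPROX_NONE)[0][0]
    w=np.array([ray(k,*q[0],z)[:2] for q in c],np.float32)
    r=cv2.minAreaRect(w); print(r, cv2.boxPoints(r).round(3).tolist()); return r
wood=(V<150)&(S>100)&((H<12)|(H>170))
rect(wood,.014,(130,185,185,250)); rect(wood,.014,(195,185,245,250))
rect((S<90)&(V<140),.015,(270,140,330,215))
# top-down heights at press
m=(P[...,2]>.1)&(P[...,2]<.18); ys,xs=np.where(m[140:215,270:330]); 
q=P[140:215,270:330][ys,xs]; 
for lo,hi in ((.1,.125),(.125,.135),(.135,.17)):
    a=q[(q[:,2]>lo)&(q[:,2]<hi)]; print(lo,len(a),a.mean(0) if len(a) else 0, np.median(a,0) if len(a) else 0)
print(ray(k,166,202,.021))
cv2.imwrite('pics/c.png',cv2.resize(np.vstack([np.hstack([im[140:250,130:240],im[140:250,250:360]])])[:,:,::-1],None,fx=3.5,fy=3.5))
```

```text
[array([ 13, 151, 142], dtype=uint8), array([ 13, 141,  98], dtype=uint8), array([ 13, 149, 145], dtype=uint8), array([ 23, 105, 177], dtype=uint8), array([ 21,  31, 106], dtype=uint8), array([25, 34, 83], dtype=uint8)] [array([0.514, 0.343, 0.015]), array([0.532, 0.145, 0.011]), array([0.473, 0.048, 0.003]), array([ 0.594, -0.072,  0.018]), array([ 0.633, -0.097,  0.153])]Traceback (most recent call last):
  File "<stdin>", line 12, in <module>
  File "<stdin>", line 8, in rect
    return _wrapfunc(a, 'argmax', axis=axis, out=out, **kwds)
    return bound(*args, **kwds)
ValueError: attempt to get argmax of an empty sequence
```

Run:
```python
from h import *
d=np.load('top0.npz'); im,D=d['im'],d['D']; k=K('top')
P=cloud(k,D); hsv=cv2.cvtColor(im,cv2.COLOR_RGB2HSV)
H,S,V=[hsv[...,i].astype(int) for i in range(3)]
def rect(m,z,roi):
    mm=np.zeros(m.shape,np.uint8); a,b,c,e=roi; mm[b:e,a:c]=m[b:e,a:c]
    n,l,st,_=cv2.connectedComponentsWithStats(mm); i=1+np.argmax(st[1:,4]); c=cv2.findContours((l==i).astype(np.uint8),cv2.RETR_EXTERNAL,cv2.CHAIN_APPROX_NONE)[0][0]
    w=np.array([ray(k,*q[0],z)[:2] for q in c],np.float32)
    r=cv2.minAreaRect(w); print(np.round(r[0],4),np.round(r[1],3),r[2], cv2.boxPoints(r).round(3).tolist()); return r
wood=(V<165)&(S>100)&(H<17)
rect(wood,.014,(130,185,185,250)); rect(wood,.014,(195,185,245,250))
rect((S<80)&(V<160),.015,(270,140,330,215))
q=P[140:215,270:330].reshape(-1,3)
for lo,hi in ((.1,.122),(.122,.136),(.136,.17)):
    a=q[(q[:,2]>lo)&(q[:,2]<hi)]; print(lo,len(a),np.median(a,0) if len(a) else 0)
print(ray(k,166,202,.021))
cv2.imwrite('pics/c.png',cv2.resize(np.hstack([im[140:250,130:240],im[140:250,250:360]])[:,:,::-1],None,fx=3.5,fy=3.5))
```

```text
[0.5405 0.3287] [0.048 0.15 ] 62.16004943847656 [[0.46299999952316284, 0.34200000762939453], [0.5960000157356262, 0.2720000147819519], [0.6179999709129333, 0.3149999976158142], [0.48500001430511475, 0.38499999046325684]]
[0.5339 0.141 ] [0.15  0.048] 24.994409561157227 [[0.4560000002384186, 0.13099999725818634], [0.47600001096725464, 0.08799999952316284], [0.6119999885559082, 0.1509999930858612], [0.5920000076293945, 0.1940000057220459]]
[ 0.668  -0.0991] [0.177 0.098] 0.4849562644958496 [[0.5789999961853027, -0.050999999046325684], [0.5799999833106995, -0.14900000393390656], [0.7570000290870667, -0.1469999998807907], [0.7559999823570251, -0.04899999871850014]]
0.1 147 [ 0.69963346 -0.09589152  0.10914845]
0.122 69 [ 0.70463865 -0.1006822   0.12627611]
0.136 234 [ 0.63301215 -0.09988106  0.15207552]
[0.58399451 0.3029226  0.021     ]
```

View pics/c.png

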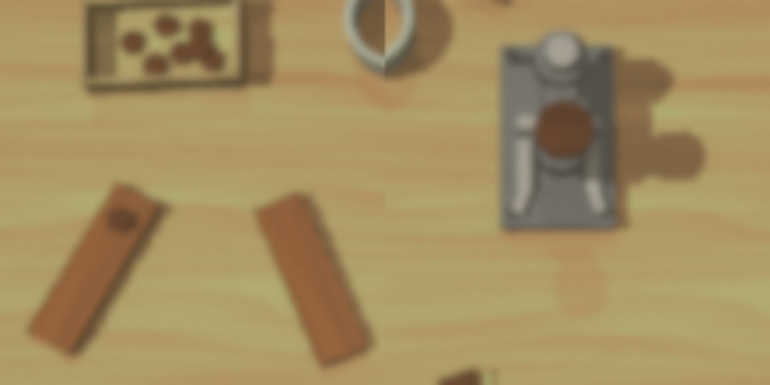

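The crop shows the button (at 120,220) near the upper-right end of the left slat. The press is almost square to the world, with its mouth facing the robot. Measured positions: slat centre (0.540, 0.329) at −27.8°, plunger (0.633, −0.100), post (0.705, −0.1007), so press yaw is about 0. The sizes match.

```bash
cat > plan.py <<'E'
import sys
from h import *
from scipy.spatial.transform import Rotation as Ro, Slerp
def plan(p1,yaw,n,grip=1):
    s=bot.get_obs(); p0=s['eef_pos']; r0=Ro.from_quat(s['tool_rot']); y=np.radians(yaw)
    r1=Ro.from_matrix(np.array([[np.cos(y),np.sin(y),0],[np.sin(y),-np.cos(y),0],[0,0,-1]]))
    T=np.linspace(0,1,n+1); rs=Slerp([0,1],Ro.concatenate([r0,r1]))(T); ps=p0+T[:,None]*(np.array(p1)-p0)
    for i in range(n):
        sh=rs[i].inv().apply(ps[i+1]-ps[i])/.2; tu=(rs[i].inv()*rs[i+1]).as_rotvec()/np.pi
        print([(sh.round(3)+0).tolist(),(tu.round(4)+0).tolist(),grip])
def st():
    s=bot.get_obs(); R=Ro.from_quat(s['tool_rot']).as_matrix()
    print('t',round(s['clock'],2),'p',s['eef_pos'].round(4),'yaw',np.degrees(np.arctan2(R[1,0],R[0,0])).round(2),'z',R[:,2].round(4),'q',s['joint_pos'].round(2),'F',s['ft_force'].round(2),'w',round(s['grip_width'],4),'g',round(float(s['grasp_force']),1))
if __name__=='__main__':
    st()
    if len(sys.argv)>1: a=list(map(float,sys.argv[1:])); plan(a[:3],a[3],int(a[4]),a[5] if len(a)>5 else 1)
E
python3 plan.py 0.5007 0.3497 0.14 152.2 23
```

```text
t 0.1 p [ 0.2117 -0.4523  0.2475] yaw 25.08 z [-8.0e-04  1.8e-03 -1.0e+00] q [-1.13  0.24  0.    1.34  0.    1.57] F [-0.49  0.39  0.26] w 0.0851 g 0.0
[[0.131, -0.131, 0.024], [0.0, 0.0, -0.0307], 1]
[[0.143, -0.118, 0.024], [0.0, 0.0, -0.0307], 1]
[[0.154, -0.104, 0.024], [0.0, 0.0, -0.0307], 1]
[[0.163, -0.088, 0.024], [0.0, 0.0, -0.0307], 1]
[[0.171, -0.072, 0.024], [0.0, 0.0, -0.0307], 1]
[[0.177, -0.056, 0.024], [0.0, 0.0, -0.0307], 1]
[[0.181, -0.038, 0.024], [0.0, 0.0, -0.0307], 1]
[[0.184, -0.021, 0.023], [0.0, 0.0, -0.0307], 1]
[[0.185, -0.003, 0.023], [0.0, 0.0, -0.0307], 1]
[[0.185, 0.015, 0.023], [0.0, 0.0, -0.0307], 1]
[[0.182, 0.033, 0.023], [0.0, 0.0, -0.0307], 1]
[[0.178, 0.05, 0.023], [0.0, 0.0, -0.0307], 1]
[[0.173, 0.067, 0.023], [0.0, 0.0, -0.0307], 1]
[[0.165, 0.083, 0.023], [0.0, 0.0, -0.0307], 1]
[[0.157, 0.099, 0.023], [0.0, 0.0, -0.0307], 1]
[[0.146, 0.114, 0.023], [0.0, 0.0, -0.0307], 1]
[[0.135, 0.127, 0.023], [0.0, 0.0, -0.0307], 1]
[[0.122, 0.14, 0.023], [0.0, 0.0, -0.0307], 1]
[[0.108, 0.151, 0.023], [0.0, 0.0, -0.0307], 1]
[[0.093, 0.16, 0.023], [0.0, 0.0, -0.0307], 1]
[[0.077, 0.169, 0.023], [0.0, 0.0, -0.0307], 1]
[[0.06, 0.175, 0.023], [0.0, 0.0, -0.0307], 1]
[[0.043, 0.18, 0.023], [0.0, 0.0, -0.0307], 1]
```

Call:
{"op": "apply_moves", "data": {
  "steps": [
    [[0.131,-0.131,0.024],[0,0,-0.0307],1],
    [[0.143,-0.118,0.024],[0,0,-0.0307],1],
    [[0.154,-0.104,0.024],[0,0,-0.0307],1],
    [[0.163,-0.088,0.024],[0,0,-0.0307],1],
    [[0.171,-0.072,0.024],[0,0,-0.0307],1],
    [[0.177,-0.056,0.024],[0,0,-0.0307],1],
    [[0.181,-0.038,0.024],[0,0,-0.0307],1],
    [[0.184,-0.021,0.023],[0,0,-0.0307],1]
  ]
}}

```text
clock: 0.77
eef_pos: [0.3126, -0.1721, 0.2097]
tool_rot: [0.822, 0.57, -0.0, -0.0]
ft_force: [1.2, -0.7, -0.4]
grip_width: 0.0858
grasp_force: 0.0
```

Call:
{"op": "apply_moves", "data": {
  "steps": [
    [[0.185,-0.003,0.023],[0,0,-0.0307],1],
    [[0.185,0.015,0.023],[0,0,-0.0307],1],
    [[0.182,0.033,0.023],[0,0,-0.0307],1],
    [[0.178,0.05,0.023],[0,0,-0.0307],1],
    [[0.173,0.067,0.023],[0,0,-0.0307],1],
    [[0.165,0.083,0.023],[0,0,-0.0307],1],
    [[0.157,0.099,0.023],[0,0,-0.0307],1],
    [[0.146,0.114,0.023],[0,0,-0.0307],1]
  ]
}}

```text
clock: 1.43
eef_pos: [0.4132, 0.1068, 0.1729]
tool_rot: [0.546, 0.838, -0.0, -0.0]
ft_force: [0.6, -1.0, 0.8]
grip_width: 0.0854
grasp_force: 0.0
```

```bash
python3 plan.py 0.5007 0.3497 0.14 152.2 8
```

```text
t 1.43 p [0.4132 0.1068 0.1729] yaw 113.81 z [-3.e-04 -3.e-04 -1.e+00] q [ 0.25  0.15 -0.31  1.11 -0.    1.41] F [ 0.56 -1.01  0.8 ] w 0.0854 g 0.0
[[0.117, 0.111, 0.02], [0.0, 0.0, -0.0267], 1]
[[0.107, 0.121, 0.02], [0.0, 0.0, -0.0267], 1]
[[0.097, 0.129, 0.02], [0.0, 0.0, -0.0267], 1]
[[0.086, 0.137, 0.021], [0.0, 0.0, -0.0267], 1]
[[0.074, 0.144, 0.021], [0.0, 0.0, -0.0267], 1]
[[0.061, 0.149, 0.021], [0.0, 0.0, -0.0267], 1]
[[0.049, 0.154, 0.021], [0.0, 0.0, -0.0267], 1]
[[0.036, 0.157, 0.021], [0.0, 0.0, -0.0267], 1]
```

Call:
{"op": "apply_moves", "data": {
  "steps": [
    [[0.135,0.127,0.023],[0,0,-0.0307],1],
    [[0.122,0.14,0.023],[0,0,-0.0307],1],
    [[0.108,0.151,0.023],[0,0,-0.0307],1],
    [[0.093,0.16,0.023],[0,0,-0.0307],1],
    [[0.077,0.169,0.023],[0,0,-0.0307],1],
    [[0.06,0.175,0.023],[0,0,-0.0307],1],
    [[0.043,0.18,0.023],[0,0,-0.0307],1],
    [[0,0,0],[0,0,0],1]
  ]
}}

```text
clock: 2.1
eef_pos: [0.5022, 0.3546, 0.1379]
tool_rot: [0.237, 0.972, 0.001, -0.001]
ft_force: [0.0, -0.2, -0.6]
grip_width: 0.0854
grasp_force: 0.0
```

Run:
```python
from h import *; from plan import st
k=K('wrist'); st(); im,D=camera('wrist'); save('w1',im); P=cloud(k,D); np.savez('w1.npz',im=im,D=D,P=P)
hsv=cv2.cvtColor(im,cv2.COLOR_RGB2HSV); m=((hsv[...,1]>100)&(hsv[...,0]<17)&(P[...,2]>.008)&(P[...,2]<.02)&(D>0)).astype(np.uint8)
n,l,s,_=cv2.connectedComponentsWithStats(m)
for i in range(1,n):
    if s[i,4]>1500:
        w=P[l==i][:,:2].astype(np.float32); r=cv2.minAreaRect(w); print(s[i],np.round(r[0],4),np.round(r[1],4),r[2],np.median(P[l==i][:,2]))
```

```text
t 2.1 p [0.5022 0.3546 0.1379] yaw 152.63 z [-0.001   0.0015 -1.    ] q [0.61 0.53 0.14 1.18 0.   1.09] F [ 0.04 -0.22 -0.57] w 0.0854 g 0.0
[ 260  174   49  147 6349] [0.5424 0.3329] [0.0434 0.1504] 61.97016525268555 0.015194639281347594
[  41  268   99   64 3081] [0.5053 0.1324] [0.0836 0.0464] 25.978397369384766 0.015094991216539814
```

View pics/w1.png

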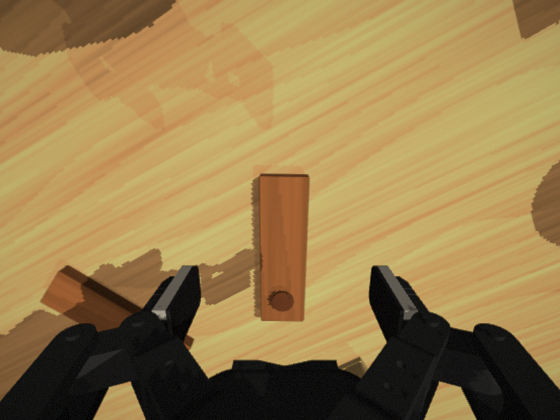

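The wrist view shows the slat centred between the fingers, button end towards the bottom (281,300). The measured size is 43×150 mm and the top is at 15 mm, so it agrees. Next I descend to 18 mm and close.

Call:
{"op": "apply_moves", "data": {
  "steps": [
    [[0,0,0.12],[0,0,0.0037],1],
    [[0,0,0.12],[0,0,0],1],
    [[0,0,0.12],[0,0,0],1],
    [[0,0,0.1],[0,0,0],1],
    [[0,0,0.08],[0,0,0],1],
    [[0,0,0.06],[0,0,0],1],
    [[0,0,0],[0,0,0],0.6],
    [[0,0,0],[0,0,0],0.3]
  ]
}}

```text
clock: 2.82
eef_pos: [0.501, 0.348, 0.0209]
tool_rot: [0.247, 0.969, -0.001, -0.001]
ft_force: [0.2, -0.1, 0.8]
grip_width: 0.0641
grasp_force: 0.0
```

Call:
{"op": "apply_moves", "data": {
  "steps": [
    [[0,0,0],[0,0,0],0.3],
    [[0,0,0],[0,0,0],0.3],
    [[0,0,0],[0,0,0],0.3],
    [[0,0,0],[0,0,0],0.3],
    [[0,0,0],[0,0,0],0.3],
    [[0,0,0],[0,0,0],0.3],
    [[0,0,0],[0,0,0],0.3],
    [[0,0,0],[0,0,0],0.3]
  ]
}}

```text
clock: 3.48
eef_pos: [0.5029, 0.3498, 0.0234]
tool_rot: [0.246, 0.969, 0.002, 0.001]
ft_force: [-0.2, -0.5, 6.3]
grip_width: 0.0419
grasp_force: 61.1
```

Run:
```python
from plan import st; st()
```

```text
t 3.48 p [0.5029 0.3498 0.0234] yaw 151.51 z [ 0.0036  0.0023 -1.    ] q [ 0.61  0.63 -0.01  0.93 -0.    1.11] F [-0.21 -0.53  6.29] w 0.0419 g 61.1
```

Call:
{"op": "apply_moves", "data": {
  "steps": [
    [[0,0,-0.05],[0,0,0],0.3],
    [[0,0,-0.1],[0,0,0],0.3],
    [[0,0,-0.15],[0,0,0],0.3],
    [[0,0,-0.15],[0,0,0],0.3],
    [[0,0,-0.15],[0,0,0],0.3],
    [[0,0,-0.15],[0,0,0],0.3],
    [[0,0,-0.1],[0,0,0],0.3],
    [[0,0,0],[0,0,0],0.3]
  ]
}}

```text
clock: 4.15
eef_pos: [0.5037, 0.3505, 0.1977]
tool_rot: [0.246, 0.969, 0.004, 0.003]
ft_force: [0.7, 0.4, -0.8]
grip_width: 0.0418
grasp_force: 60.7
```

Run:
```python
from h import *; from plan import *
k=K('wrist'); st(); s=bot.get_obs(); R=Ro.from_quat(s['tool_rot']).as_matrix(); print('cam in tool',R.T@(-k[3].T@k[4]-s['eef_pos']), 'axis',R.T@k[3][2],k[0],k[1],k[2])
im,D=camera('wrist'); P=(cloud(k,D)-s['eef_pos'])@R; np.savez('w2.npz',im=im,P=P)
hsv=cv2.cvtColor(im,cv2.COLOR_RGB2HSV)
m=((hsv[...,1]>100)&(hsv[...,0]<17)&(P[...,2]>-.01)&(P[...,2]<.025)&(D>0)&(abs(P[...,1])<.06)).astype(np.uint8)
n,l,st_,_=cv2.connectedComponentsWithStats(m)
for i in range(1,n):
    if st_[i,4]>800:
        q=P[l==i]; r=cv2.minAreaRect(q[:,:2].astype(np.float32)); print(st_[i],np.round(r[0],4),np.round(r[1],4),r[2],cv2.boxPoints(r).round(4).tolist()); A=np.c_[q[:,:2],np.ones(len(q))]; print('plane',np.linalg.lstsq(A,q[:,2],rcond=None)[0].round(4))
save('w2',im)
```

```text
t 4.15 p [0.5037 0.3505 0.1977] yaw 151.51 z [ 0.0086  0.0059 -0.9999] q [ 0.61  0.48  0.23  1.3  -0.    1.11] F [ 0.69  0.37 -0.77] w 0.0418 g 60.7
cam in tool [ 8.11611490e-02  9.42458052e-05 -1.26811135e-01] axis [-3.13954974e-01  4.59536115e-04  9.49437762e-01] 294.6699338776284 284.441151433255 209.62229128639024
[  239   211    88   154 12102] [-0.0138  0.0008] [0.0437 0.0917] 87.8611068725586 [[-0.06040000170469284, -0.01940000057220459], [0.031199999153614044, -0.02280000038444996], [0.03290000185370445, 0.020899999886751175], [-0.058800000697374344, 0.024299999698996544]]
plane [0.0085 0.0046 0.0086]
```

```bash
python3 plan.py 0.60 -0.195 0.25 90 16 0.3
```

```text
t 4.2 p [0.5028 0.3498 0.1947] yaw 151.52 z [ 0.0053  0.0037 -1.    ] q [0.61 0.49 0.22 1.3  0.   1.11] F [ 0.52  0.09 -0.57] w 0.0419 g 60.7
[[-0.108, -0.135, -0.018], [0.0001, 0.0, 0.0214], 0.3]
[[-0.117, -0.128, -0.018], [0.0001, 0.0, 0.0214], 0.3]
[[-0.125, -0.119, -0.018], [0.0001, 0.0, 0.0214], 0.3]
[[-0.133, -0.111, -0.018], [0.0001, 0.0, 0.0214], 0.3]
[[-0.14, -0.102, -0.018], [0.0001, 0.0, 0.0214], 0.3]
[[-0.146, -0.092, -0.017], [0.0001, 0.0, 0.0214], 0.3]
[[-0.152, -0.082, -0.017], [0.0001, 0.0, 0.0214], 0.3]
[[-0.157, -0.072, -0.017], [0.0001, 0.0, 0.0214], 0.3]
[[-0.162, -0.061, -0.017], [0.0001, 0.0, 0.0214], 0.3]
[[-0.166, -0.05, -0.017], [0.0001, 0.0, 0.0214], 0.3]
[[-0.169, -0.039, -0.017], [0.0001, 0.0, 0.0214], 0.3]
[[-0.171, -0.027, -0.017], [0.0001, 0.0, 0.0214], 0.3]
[[-0.172, -0.016, -0.017], [0.0001, 0.0, 0.0214], 0.3]
[[-0.173, -0.004, -0.017], [0.0001, 0.0, 0.0214], 0.3]
[[-0.173, 0.007, -0.017], [0.0001, 0.0, 0.0214], 0.3]
[[-0.172, 0.019, -0.017], [0.0001, 0.0, 0.0214], 0.3]
```

View pics/w2.png

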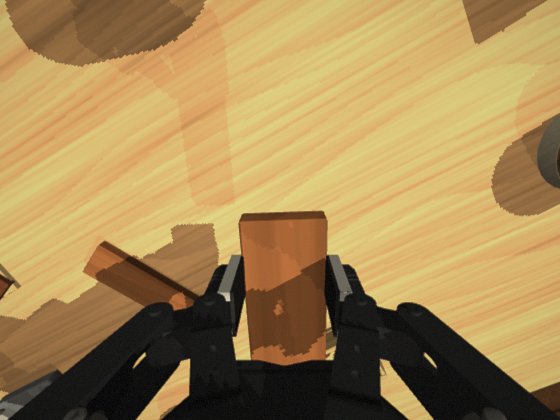

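The slat is held squarely: tail edge at row 213, about 32 mm behind the TCP, with a lean of 1.5–2° in yaw. Next I look at the press from the side.

Call:
{"op": "apply_moves", "data": {
  "steps": [
    [[-0.108,-0.135,-0.018],[0,0,0.0214],0.3],
    [[-0.117,-0.128,-0.018],[0,0,0.0214],0.3],
    [[-0.125,-0.119,-0.018],[0,0,0.0214],0.3],
    [[-0.133,-0.111,-0.018],[0,0,0.0214],0.3],
    [[-0.14,-0.102,-0.018],[0,0,0.0214],0.3],
    [[-0.146,-0.092,-0.017],[0,0,0.0214],0.3],
    [[-0.152,-0.082,-0.017],[0,0,0.0214],0.3],
    [[-0.157,-0.072,-0.017],[0,0,0.0214],0.3]
  ]
}}

```text
clock: 4.87
eef_pos: [0.5487, 0.0747, 0.2176]
tool_rot: [0.496, 0.868, -0.001, -0.001]
ft_force: [-0.0, -0.5, -0.9]
grip_width: 0.0419
grasp_force: 60.8
```

Call:
{"op": "apply_moves", "data": {
  "steps": [
    [[-0.162,-0.061,-0.017],[0,0,0.0214],0.3],
    [[-0.166,-0.05,-0.017],[0,0,0.0214],0.3],
    [[-0.169,-0.039,-0.017],[0,0,0.0214],0.3],
    [[-0.171,-0.027,-0.017],[0,0,0.0214],0.3],
    [[-0.172,-0.016,-0.017],[0,0,0.0214],0.3],
    [[-0.173,-0.004,-0.017],[0,0,0.0214],0.3],
    [[-0.173,0.007,-0.017],[0,0,0.0214],0.3],
    [[-0.172,0.019,-0.017],[0,0,0.0214],0.3]
  ]
}}

```text
clock: 5.53
eef_pos: [0.5972, -0.1976, 0.2445]
tool_rot: [0.709, 0.705, -0.001, -0.002]
ft_force: [1.4, 0.2, -1.8]
grip_width: 0.0416
grasp_force: 60.8
```

Call:
{"op": "apply_moves", "data": {
  "steps": [
    [[0,0,0],[0,0,0],0.3],
    [[0,0,0],[0,0,0],0.3],
    [[0,0,0],[0,0,0],0.3],
    [[0,0,0],[0,0,0],0.3],
    [[0,0,0],[0,0,0],0.3],
    [[0,0,0],[0,0,0],0.3],
    [[0,0,0],[0,0,0],0.3],
    [[0,0,0],[0,0,0],0.3]
  ]
}}

```text
clock: 6.2
eef_pos: [0.5983, -0.1955, 0.2467]
tool_rot: [0.707, 0.707, 0.0, 0.0]
ft_force: [0.1, 0.1, -1.3]
grip_width: 0.0418
grasp_force: 60.8
```

Run:
```python
from h import *; from plan import *
k=K('wrist'); st(); s=bot.get_obs(); im,D=camera('wrist'); P=cloud(k,D); np.savez('w3.npz',im=im,P=P,D=D); save('w3',im)
def rep(lo,hi,cl=True):
    m=((P[...,2]>lo)&(P[...,2]<hi)&(D>0)&(P[...,0]>.54)&(P[...,0]<.78)&(abs(P[...,1]+.1)<.08)).astype(np.uint8)
    m[230:]*= 1
    n,l,q,_=cv2.connectedComponentsWithStats(m)
    for i in range(1,n):
        if q[i,4]>150:
            w=P[l==i]; r=cv2.minAreaRect(w[:,:2].astype(np.float32)); print(lo,q[i],np.median(w,0).round(4),np.round(r[0],4),np.round(r[1],4),round(r[2],2))
for a in ((.013,.023),(.026,.033),(.033,.04),(.118,.136),(.14,.17)): rep(*a)
```

```text
t 6.2 p [ 0.5983 -0.1955  0.2467] yaw 89.96 z [ 2.e-04 -1.e-04 -1.e+00] q [-0.32  0.51  0.39  1.45  0.    1.26] F [ 0.07  0.05 -1.31] w 0.0418 g 60.8
0.013 [ 269   48  144   96 6211] [ 0.6413 -0.1079  0.0211] [ 0.6633 -0.0987] [0.1644 0.1001] 0.64
0.026 [278  56  39  19 398] [ 0.6102 -0.0682  0.0311] [ 0.6108 -0.0685] [0.0141 0.0391] 81.24
0.026 [279 120  59  17 568] [ 0.6233 -0.1302  0.0312] [ 0.6243 -0.1293] [0.065  0.0153] 6.16
0.118 [ 404   71   41   39 1223] [ 0.7057 -0.0983  0.129 ] [ 0.7072 -0.0983] [0.027  0.0276] 49.81
0.14 [ 305   51   69   74 3947] [ 0.6354 -0.0987  0.1546] [ 0.6357 -0.0993] [0.0473 0.047 ] 72.44
```

View pics/w3.png

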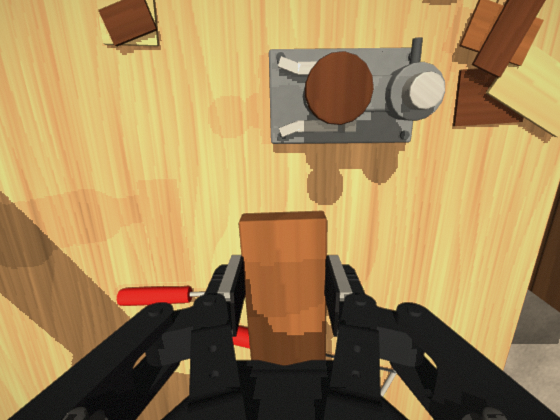

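The press lies nearly square: base rectangle 164×100 mm, its centre at (0.6633, −0.0987), yaw about 0.65°. The rails and mouth face the robot, and the knob is at (340,88) with its top at z≈0.154. Now for the slat's pose in the tool frame and the approach plan.

```bash
cat > sl.py <<'E'
from h import *; from plan import *
def slat(im,P,D,s):
    """slat in tool frame: centre x,y, angle of slat +x relative to tool -x, plane"""
    R=Ro.from_quat(s['tool_rot']).as_matrix(); Q=(P-s['eef_pos'])@R; hsv=cv2.cvtColor(im,cv2.COLOR_RGB2HSV)
    m=((hsv[...,1]>100)&(hsv[...,0]<17)&(abs(Q[...,2]-.009)<.006)&(D>0)&(abs(Q[...,1])<.03)); X=[];Y=[];W=[]
    for v in range(225,350):
        c=np.where(m[v])[0]
        if len(c)>60: a,b=Q[v,c[0]],Q[v,c[-1]]; X.append((a[0]+b[0])/2);Y.append((a[1]+b[1])/2);W.append(b[1]-a[1])
    X,Y,W=map(np.array,(X,Y,W)); p=np.polyfit(X,Y,1); q=Q[m]; r=Q[:,275:295][m[:,275:295]]
    xe=np.percentile(r[:,0],99.5); print('w',np.median(W),W[:3],W[-3:],'slope',p,'tail x',xe,'centre y',np.polyval(p,xe-.075))
    A=np.c_[q[:,:2],np.ones(len(q))]; print('plane',np.linalg.lstsq(A,q[:,2],rcond=None)[0].round(4))
E
python3 - <<'E'
from sl import *
d=np.load('w3.npz'); slat(d['im'],d['P'],d['D'],bot.get_obs())
plan((.456,-.101,.2),178.5,16,.3)
E
```

```text
w 0.042734077507669777 [0.04255505 0.0429543  0.04280983] [0.04288188 0.04304028 0.04303744] slope [-0.03606234 -0.00023279] tail x 0.03163414165089622 centre y 0.0013310877016003183
plane [-0.001   0.0028  0.0084]
[[0.03, -0.045, 0.015], [0.0, 0.0, -0.0308], 0.3]
[[0.034, -0.041, 0.015], [0.0, 0.0, -0.0308], 0.3]
[[0.038, -0.038, 0.015], [0.0, 0.0, -0.0308], 0.3]
[[0.041, -0.034, 0.015], [0.0, 0.0, -0.0308], 0.3]
[[0.044, -0.03, 0.015], [0.0, 0.0, -0.0308], 0.3]
[[0.047, -0.026, 0.015], [0.0, 0.0, -0.0308], 0.3]
[[0.049, -0.021, 0.015], [0.0, 0.0, -0.0308], 0.3]
[[0.051, -0.016, 0.015], [0.0, 0.0, -0.0308], 0.3]
[[0.052, -0.011, 0.015], [0.0, 0.0, -0.0308], 0.3]
[[0.053, -0.006, 0.015], [0.0, 0.0, -0.0308], 0.3]
[[0.053, -0.001, 0.015], [0.0, 0.0, -0.0308], 0.3]
[[0.053, 0.004, 0.015], [0.0, 0.0, -0.0308], 0.3]
[[0.053, 0.009, 0.015], [0.0, 0.0, -0.0308], 0.3]
[[0.051, 0.014, 0.015], [0.0, 0.0, -0.0308], 0.3]
[[0.05, 0.019, 0.015], [0.0, 0.0, -0.0308], 0.3]
[[0.048, 0.024, 0.015], [0.0, 0.0, -0.0308], 0.3]
```

Call:
{"op": "apply_moves", "data": {
  "steps": [
    [[0.03,-0.045,0.015],[0,0,-0.0308],0.3],
    [[0.034,-0.041,0.015],[0,0,-0.0308],0.3],
    [[0.038,-0.038,0.015],[0,0,-0.0308],0.3],
    [[0.041,-0.034,0.015],[0,0,-0.0308],0.3],
    [[0.044,-0.03,0.015],[0,0,-0.0308],0.3],
    [[0.047,-0.026,0.015],[0,0,-0.0308],0.3],
    [[0.049,-0.021,0.015],[0,0,-0.0308],0.3],
    [[0.051,-0.016,0.015],[0,0,-0.0308],0.3]
  ]
}}

```text
clock: 6.92
eef_pos: [0.5267, -0.1482, 0.2226]
tool_rot: [0.387, 0.922, 0.0, 0.0]
ft_force: [0.4, -0.4, -1.3]
grip_width: 0.0419
grasp_force: 60.8
```

Call:
{"op": "apply_moves", "data": {
  "steps": [
    [[0.052,-0.011,0.015],[0,0,-0.0308],0.3],
    [[0.053,-0.006,0.015],[0,0,-0.0308],0.3],
    [[0.053,-0.001,0.015],[0,0,-0.0308],0.3],
    [[0.053,0.004,0.015],[0,0,-0.0308],0.3],
    [[0.053,0.009,0.015],[0,0,-0.0308],0.3],
    [[0.051,0.014,0.015],[0,0,-0.0308],0.3],
    [[0.05,0.019,0.015],[0,0,-0.0308],0.3],
    [[0.048,0.024,0.015],[0,0,-0.0308],0.3]
  ]
}}

```text
clock: 7.58
eef_pos: [0.4556, -0.1012, 0.1987]
tool_rot: [0.01, 1.0, -0.0, 0.0]
ft_force: [1.3, -0.6, -1.6]
grip_width: 0.0419
grasp_force: 60.8
```

Call:
{"op": "apply_moves", "data": {
  "steps": [
    [[0,0,0.1],[0,0,0],0.3],
    [[0,0,0.12],[0,0,0],0.3],
    [[0,0,0.12],[0,0,0],0.3],
    [[0,0,0.1],[0,0,0],0.3],
    [[0,0,0.1],[0,0,0],0.3],
    [[0,0,0],[0,0,0],0.3],
    [[0,0,0],[0,0,0],0.3],
    [[0,0,0],[0,0,0],0.3]
  ]
}}

```text
clock: 8.25
eef_pos: [0.4568, -0.1016, 0.0916]
tool_rot: [0.012, 1.0, -0.0, 0.001]
ft_force: [0.2, 0.6, -0.8]
grip_width: 0.0419
grasp_force: 60.9
```

```bash
python3 plan.py 0.455 -0.1009 0.046 178.6 4 0.3
```

```text
t 8.25 p [ 0.4568 -0.1016  0.0916] yaw 178.59 z [ 1.6e-03 -4.0e-04 -1.0e+00] q [-0.22  0.31 -0.34  0.92 -0.   -0.19] F [ 0.25  0.6  -0.82] w 0.0419 g 60.9
[[0.002, 0.001, 0.057], [0.0, 0.0001, 0.0], 0.3]
[[0.002, 0.001, 0.057], [0.0, 0.0001, 0.0], 0.3]
[[0.002, 0.001, 0.057], [0.0, 0.0001, 0.0], 0.3]
[[0.002, 0.001, 0.057], [0.0, 0.0001, 0.0], 0.3]
```

Call:
{"op": "apply_moves", "data": {
  "steps": [
    [[0.002,0.001,0.06],[0,0,0],0.3],
    [[0.002,0.001,0.06],[0,0,0],0.3],
    [[0.002,0.001,0.06],[0,0,0],0.3],
    [[0.002,0.001,0.048],[0,0,0],0.3],
    [[0,0,0],[0,0,0],0.3],
    [[0,0,0],[0,0,0],0.3],
    [[0,0,0],[0,0,0],0.3],
    [[0,0,0],[0,0,0],0.3]
  ]
}}

```text
clock: 8.92
eef_pos: [0.4556, -0.101, 0.0462]
tool_rot: [0.012, 1.0, -0.0, 0.001]
ft_force: [-1.0, 0.8, -1.3]
grip_width: 0.0419
grasp_force: 60.9
```

Run:
```python
from sl import *
st(); s=bot.get_obs(); k=K('wrist'); im,D=camera('wrist'); slat(im,cloud(k,D),D,s)
im,D=camera('scene'); k=K('scene'); u,v=map(int,proj(k,(.58,-.1,.03)))
cv2.imwrite('pics/s1.png',cv2.resize(im[v-60:v+60,u-80:u+80,::-1],None,fx=4.5,fy=4.5,interpolation=cv2.INTER_CUBIC))
```

```text
t 8.92 p [ 0.4556 -0.101   0.0462] yaw 178.59 z [ 2.7e-03 -6.0e-04 -1.0e+00] q [-0.22  0.37 -0.4   0.8  -0.   -0.19] F [-0.99  0.83 -1.31] w 0.0419 g 60.9
w 0.04283227321270343 [0.04286568 0.04283227 0.04309533] [0.04303039 0.04314131 0.04301911] slope [-0.03707961  0.00041766] tail x 0.03161593041660729 centre y 0.0020263280254589244
plane [-0.0011  0.0032  0.0084]
```

View pics/s1.png

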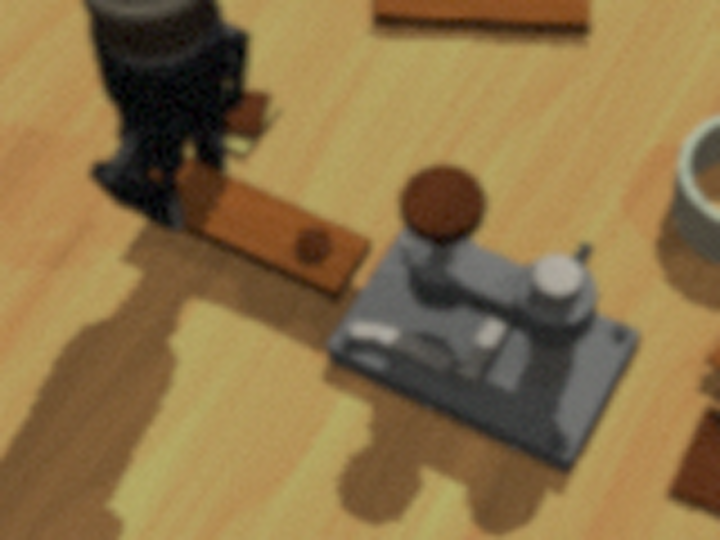

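The view from the front shows the slat lined up with the open front of the press, button end first at (315,245), with nothing in the way. I insert 70 mm.

Call:
{"op": "apply_moves", "data": {
  "steps": [
    [[-0.05,0.0018,0],[0,0,0],0.3],
    [[-0.05,0.0018,0],[0,0,0],0.3],
    [[-0.05,0.0018,0],[0,0,0],0.3],
    [[-0.05,0.0018,0],[0,0,0],0.3],
    [[0,0,0],[0,0,0],0.3],
    [[0,0,0],[0,0,0],0.3],
    [[0,0,0],[0,0,0],0.3],
    [[0,0,0],[0,0,0],0.3]
  ]
}}

```text
clock: 9.68
eef_pos: [0.4935, -0.1001, 0.0448]
tool_rot: [0.012, 1.0, 0.0, -0.001]
ft_force: [0.1, 0.2, -0.8]
grip_width: 0.0417
grasp_force: 60.9
```

Call:
{"op": "apply_moves", "data": {
  "steps": [
    [[-0.025,0.0009,0],[0,0,0],0.3],
    [[-0.025,0.0009,0],[0,0,0],0.3],
    [[-0.025,0.0009,0],[0,0,0],0.3],
    [[-0.025,0.0009,0],[0,0,0],0.3],
    [[0,0,0],[0,0,0],0.3],
    [[0,0,0],[0,0,0],0.3],
    [[0,0,0],[0,0,0],0.3],
    [[0,0,0],[0,0,0],0.3]
  ]
}}

```text
clock: 10.35
eef_pos: [0.5141, -0.0999, 0.0447]
tool_rot: [0.012, 1.0, 0.0, -0.0]
ft_force: [0.4, 0.0, -1.1]
grip_width: 0.0416
grasp_force: 60.9
```

```bash
python3 plan.py 0.5353 -0.1 0.044 178.6 8 0.3
```

```text
t 10.35 p [ 0.5141 -0.0999  0.0447] yaw 178.59 z [-7.e-04  1.e-04 -1.e+00] q [-0.19  0.47 -0.24  0.86  0.   -0.17] F [ 0.43  0.02 -1.13] w 0.0416 g 60.9
[[-0.013, 0.0, 0.0], [0.0, 0.0, 0.0], 0.3]
[[-0.013, 0.0, 0.0], [0.0, 0.0, 0.0], 0.3]
[[-0.013, 0.0, 0.0], [0.0, 0.0, 0.0], 0.3]
[[-0.013, 0.0, 0.0], [0.0, 0.0, 0.0], 0.3]
[[-0.013, 0.0, 0.0], [0.0, 0.0, 0.0], 0.3]
[[-0.013, 0.0, 0.0], [0.0, 0.0, 0.0], 0.3]
[[-0.013, 0.0, 0.0], [0.0, 0.0, 0.0], 0.3]
[[-0.013, 0.0, 0.0], [0.0, 0.0, 0.0], 0.3]
```

Call:
{"op": "apply_moves", "data": {
  "steps": [
    [[-0.025,0.0009,0],[0,0,0],0.3],
    [[-0.025,0.0009,0],[0,0,0],0.3],
    [[-0.025,0.0009,0],[0,0,0],0.3],
    [[-0.025,0.0009,0],[0,0,0],0.3],
    [[0,0,0],[0,0,0],0.3],
    [[0,0,0],[0,0,0],0.3],
    [[0,0,0],[0,0,0],0.3],
    [[0,0,0],[0,0,0],0.3]
  ]
}}

```text
clock: 11.02
eef_pos: [0.5341, -0.0997, 0.0448]
tool_rot: [0.012, 1.0, 0.0, -0.0]
ft_force: [-0.5, -0.4, -1.7]
grip_width: 0.0418
grasp_force: 60.9
```

Call:
{"op": "apply_moves", "data": {
  "steps": [
    [[-0.01,0.0003,0],[0,0,0],0.3],
    [[-0.01,0.0003,0],[0,0,0],0.3],
    [[-0.01,0.0003,0],[0,0,0],0.3],
    [[-0.01,0.0003,0],[0,0,0],0.3],
    [[0,0,0],[0,0,0],0.3],
    [[0,0,0],[0,0,0],0.3],
    [[0,0,0],[0,0,0],0.3],
    [[0,0,0],[0,0,0],0.3]
  ]
}}

```text
clock: 11.68
eef_pos: [0.5423, -0.0997, 0.0449]
tool_rot: [0.012, 1.0, 0.0, -0.0]
ft_force: [-0.1, 0.1, -1.4]
grip_width: 0.0419
grasp_force: 60.9
```

```bash
python3 plan.py
```

```text
t 11.68 p [ 0.5423 -0.0997  0.0449] yaw 178.58 z [-3.e-04  1.e-04 -1.e+00] q [-0.18  0.51 -0.16  0.9   0.   -0.16] F [-0.12  0.1  -1.45] w 0.0419 g 60.9
```

Call:
{"op": "apply_moves", "data": {
  "steps": [
    [[-0.0025,0,0],[0,0,0],0.3],
    [[-0.0025,0,0],[0,0,0],0.3],
    [[-0.0025,0,0],[0,0,0],0.3],
    [[-0.0025,0,0],[0,0,0],0.3],
    [[0,0,0],[0,0,0],0.3],
    [[0,0,0],[0,0,0],0.3],
    [[0,0,0],[0,0,0],0.3],
    [[0,0,0],[0,0,0],0.3]
  ]
}}

```text
clock: 12.35
eef_pos: [0.5444, -0.0997, 0.0449]
tool_rot: [0.012, 1.0, -0.0, -0.0]
ft_force: [-0.2, 0.4, -1.4]
grip_width: 0.0417
grasp_force: 60.9
```

Call:
{"op": "apply_moves", "data": {
  "steps": [
    [[-0.0025,0,0],[0,0,0],0.3],
    [[-0.0025,0,0],[0,0,0],0.3],
    [[0,0,0],[0,0,0],0.3],
    [[0,0,0],[0,0,0],0.3],
    [[0,0,0],[0,0,0],0.3],
    [[0,0,0],[0,0,0],0.3],
    [[0,0,0],[0,0,0],0.3],
    [[0,0,0],[0,0,0],0.3]
  ]
}}

```text
clock: 13.02
eef_pos: [0.5453, -0.0998, 0.0448]
tool_rot: [0.012, 1.0, 0.0, -0.0]
ft_force: [-0.2, -0.4, -0.8]
grip_width: 0.0414
grasp_force: 60.9
```

Call:
{"op": "apply_moves", "data": {
  "steps": [
    [[-0.0025,0,0],[0,0,0],0.3],
    [[-0.0025,0,0],[0,0,0],0.3],
    [[0,0,0],[0,0,0],0.3],
    [[0,0,0],[0,0,0],0.3],
    [[0,0,0],[0,0,0],0.3],
    [[0,0,0],[0,0,0],0.3],
    [[0,0,0],[0,0,0],0.3],
    [[0,0,0],[0,0,0],0.3]
  ]
}}

```text
clock: 13.68
eef_pos: [0.5453, -0.0997, 0.0445]
tool_rot: [0.012, 1.0, 0.0, -0.001]
ft_force: [-5.2, -0.0, -0.4]
grip_width: 0.0421
grasp_force: 60.9
```

Call:
{"op": "apply_moves", "data": {
  "steps": [
    [[-0.0025,0,0],[0,0,0],0.3],
    [[-0.0025,0,0],[0,0,0],0.3],
    [[0,0,0],[0,0,0],0.3],
    [[0,0,0],[0,0,0],0.3],
    [[0,0,0],[0,0,0],0.3],
    [[0,0,0],[0,0,0],0.3],
    [[0,0,0],[0,0,0],0.3],
    [[0,0,0],[0,0,0],0.3]
  ]
}}

```text
clock: 14.35
eef_pos: [0.5453, -0.0997, 0.0442]
tool_rot: [0.012, 1.0, 0.0, -0.002]
ft_force: [-6.6, 0.1, -0.0]
grip_width: 0.0417
grasp_force: 61.0
```

The stop is felt at TCP x=0.5453, exactly as predicted. I ease off the push, then lower onto the bed.

Call:
{"op": "apply_moves", "data": {
  "steps": [
    [[0.006,0,0],[0,0,0],0.3],
    [[0,0,0.003],[0,0,0],0.3],
    [[0,0,0.003],[0,0,0],0.3],
    [[0,0,0],[0,0,0],0.3],
    [[0,0,0],[0,0,0],0.3],
    [[0,0,0],[0,0,0],0.3],
    [[0,0,0],[0,0,0],0.3],
    [[0,0,0],[0,0,0],0.3]
  ]
}}

```text
clock: 15.02
eef_pos: [0.5453, -0.0998, 0.0435]
tool_rot: [0.012, 1.0, 0.0, -0.001]
ft_force: [-5.6, 0.2, 1.0]
grip_width: 0.0419
grasp_force: 61.1
```

```bash
python3 plan.py
```

```text
t 15.02 p [ 0.5453 -0.0998  0.0435] yaw 178.58 z [-1.8e-03  1.0e-04 -1.0e+00] q [-0.18  0.52 -0.16  0.9  -0.   -0.16] F [-5.64  0.21  0.95] w 0.0419 g 61.1
```

Call:
{"op": "apply_moves", "data": {
  "steps": [
    [[0,0,0.002],[0,0,0],0.3],
    [[0,0,0],[0,0,0],0.3],
    [[0,0,0],[0,0,0],0.55],
    [[0,0,0],[0,0,0],0.6],
    [[0,0,0],[0,0,0],0.7],
    [[0,0,0],[0,0,0],0.8],
    [[0,0,0],[0,0,0],0.8],
    [[0,0,0],[0,0,0],0.8]
  ]
}}

```text
clock: 15.68
eef_pos: [0.5468, -0.0999, 0.0435]
tool_rot: [0.012, 1.0, -0.0, 0.001]
ft_force: [0.1, -0.2, -0.1]
grip_width: 0.0685
grasp_force: 0.0
```

Call:
{"op": "apply_moves", "data": {
  "steps": [
    [[0.02,0,-0.05],[0,0,0],0.8],
    [[0.05,0,-0.12],[0,0,0],0.8],
    [[0.1,0,-0.15],[0,0,0],0.8],
    [[0.1,0,-0.15],[0,0,0],0.8],
    [[0.05,0,-0.15],[0,0,0],0.8],
    [[0,0,-0.05],[0,0,0],0.5],
    [[0,0,0],[0,0,0],0.1],
    [[0,0,0],[0,0,0],0]
  ]
}}

```text
clock: 16.35
eef_pos: [0.4829, -0.0984, 0.1779]
tool_rot: [0.012, 1.0, -0.0, 0.001]
ft_force: [-0.0, -0.2, -0.2]
grip_width: 0.0324
grasp_force: 0.0
```

Run:
```python
from h import *; from plan import *
st(); k=K('wrist'); im,D=camera('wrist'); P=cloud(k,D); save('w4',im)
hsv=cv2.cvtColor(im,cv2.COLOR_RGB2HSV); m=((hsv[...,1]>100)&(hsv[...,0]<17)&(P[...,2]>.028)&(P[...,2]<.042)&(D>0)&(abs(P[...,1]+.1)<.05)).astype(np.uint8)
n,l,q,_=cv2.connectedComponentsWithStats(m)
for i in range(1,n):
    if q[i,4]>400:
        w=P[l==i]; r=cv2.minAreaRect(w[:,:2].astype(np.float32)); print(q[i],np.median(w,0).round(4),np.round(r[0],4),np.round(r[1],4),round(r[2],2),cv2.boxPoints(r).round(4).tolist())
        A=np.c_[w[:,:2],np.ones(len(w))]; print('plane',np.linalg.lstsq(A,w[:,2],rcond=None)[0].round(4))
im,D=camera('scene'); k=K('scene'); u,v=map(int,proj(k,(.6,-.1,.03)))
b=cv2.resize(im[v-60:v+60,u-80:u+80],None,fx=3.5,fy=3.5,interpolation=cv2.INTER_CUBIC); cv2.imwrite('pics/s2.png',b[:,:,::-1])
```

```text
t 16.35 p [ 0.4829 -0.0984  0.1779] yaw 178.58 z [ 2.5e-03 -5.0e-04 -1.0e+00] q [-0.2   0.27 -0.15  1.15  0.   -0.18] F [-0.01 -0.17 -0.21] w 0.0324 g 0.0
[ 262  228   46  122 4481] [ 0.5702 -0.0988  0.0352] [ 0.5869 -0.0988] [0.1473 0.0439] 0.61 [[0.5130000114440918, -0.07769999653100967], [0.5134999752044678, -0.12160000205039978], [0.6607000231742859, -0.11999999731779099], [0.6603000164031982, -0.07609999924898148]]
plane [0.0062 0.0021 0.0319]
```

View pics/s2.png

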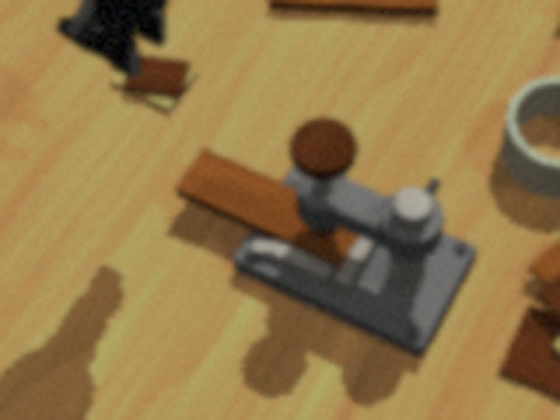

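The slat lies flat between the rails, tail at x=0.513 (0.5137 expected at home), yaw 0.61° against the press's 0.65°. It is home and the hand is clear. Next, with fingers shut, I go over the knob.

```bash
python3 plan.py 0.6357 -0.0993 0.195 178.6 6 0
```

```text
t 16.45 p [ 0.4818 -0.0981  0.1759] yaw 178.59 z [-2.2e-03  5.0e-04 -1.0e+00] q [-0.2   0.27 -0.15  1.15  0.   -0.18] F [-0.02 -0.49 -0.84] w 0.0175 g 0.0
[[-0.128, 0.002, -0.016], [0.0, -0.0001, 0.0], 0.0]
[[-0.128, 0.002, -0.016], [0.0, -0.0001, 0.0], 0.0]
[[-0.128, 0.002, -0.016], [0.0, -0.0001, 0.0], 0.0]
[[-0.128, 0.002, -0.016], [0.0, -0.0001, 0.0], 0.0]
[[-0.128, 0.002, -0.016], [0.0, -0.0001, 0.0], 0.0]
[[-0.128, 0.002, -0.016], [0.0, -0.0001, 0.0], 0.0]
```

Call:
{"op": "apply_moves", "data": {
  "steps": [
    [[0,0,-0.096],[0,0,0],0],
    [[-0.128,0.002,0],[0,0,0],0],
    [[-0.128,0.002,0],[0,0,0],0],
    [[-0.128,0.002,0],[0,0,0],0],
    [[-0.128,0.002,0],[0,0,0],0],
    [[-0.128,0.002,0],[0,0,0],0],
    [[-0.128,0.002,0],[0,0,0],0],
    [[0,0,0],[0,0,0],0]
  ]
}}

```text
clock: 17.12
eef_pos: [0.639, -0.0992, 0.1918]
tool_rot: [0.012, 1.0, 0.0, -0.001]
ft_force: [0.3, -0.1, 0.8]
grip_width: -0.0
grasp_force: 0.0
```

Call:
{"op": "apply_moves", "data": {
  "steps": [
    [[0,0,0.02],[0,0,0],0],
    [[0,0,0.02],[0,0,0],0],
    [[0,0,0.01],[0,0,0],0],
    [[0,0,0],[0,0,0],0],
    [[0,0,0],[0,0,0],0],
    [[0,0,0],[0,0,0],0],
    [[0,0,0],[0,0,0],0],
    [[0,0,0],[0,0,0],0]
  ]
}}

```text
clock: 17.78
eef_pos: [0.6359, -0.0997, 0.1872]
tool_rot: [0.012, 1.0, -0.0, 0.001]
ft_force: [-0.2, 0.3, -0.2]
grip_width: -0.0002
grasp_force: 0.0
```

```bash
python3 plan.py 0.6357 -0.0993 0.18 178.6 1 0
```

```text
t 17.78 p [ 0.6359 -0.0997  0.1872] yaw 178.58 z [ 1.e-03 -2.e-04 -1.e+00] q [-0.16  0.56  0.32  1.33 -0.   -0.13] F [-0.21  0.32 -0.23] w -0.0002 g 0.0
[[0.001, 0.002, 0.036], [0.0, 0.0003, -0.0001], 0.0]
```

Call:
{"op": "apply_moves", "data": {
  "steps": [
    [[0,0,0.015],[0,0,0],0],
    [[0,0,0.015],[0,0,0],0],
    [[0,0,0.015],[0,0,0],0],
    [[0,0,0.015],[0,0,0],0],
    [[0,0,0.01],[0,0,0],0],
    [[0,0,0],[0,0,0],0],
    [[0,0,0],[0,0,0],0],
    [[0,0,0],[0,0,0],0]
  ]
}}

```text
clock: 18.45
eef_pos: [0.6359, -0.0996, 0.1725]
tool_rot: [0.012, 1.0, -0.0, 0.0]
ft_force: [-0.2, 0.1, 0.2]
grip_width: 0.0001
grasp_force: 0.0
```

Call:
{"op": "apply_moves", "data": {
  "steps": [
    [[0,0,0.005],[0,0,0],0],
    [[0,0,0.005],[0,0,0],0],
    [[0,0,0.005],[0,0,0],0],
    [[0,0,0.005],[0,0,0],0],
    [[0,0,0],[0,0,0],0],
    [[0,0,0],[0,0,0],0],
    [[0,0,0],[0,0,0],0],
    [[0,0,0],[0,0,0],0]
  ]
}}

```text
clock: 19.12
eef_pos: [0.636, -0.0996, 0.1687]
tool_rot: [0.012, 1.0, -0.0, 0.0]
ft_force: [0.9, -0.5, 1.7]
grip_width: 0.0
grasp_force: 0.9
```

Call:
{"op": "apply_moves", "data": {
  "steps": [
    [[0,0,0.005],[0,0,0],0],
    [[0,0,0.005],[0,0,0],0],
    [[0,0,0.005],[0,0,0],0],
    [[0,0,0.005],[0,0,0],0],
    [[0,0,0],[0,0,0],0],
    [[0,0,0],[0,0,0],0],
    [[0,0,0],[0,0,0],0],
    [[0,0,0],[0,0,0],0]
  ]
}}

```text
clock: 19.78
eef_pos: [0.636, -0.0997, 0.1646]
tool_rot: [0.012, 1.0, -0.0, 0.0]
ft_force: [1.0, 0.5, 3.2]
grip_width: -0.0001
grasp_force: 1.1
```

Call:
{"op": "apply_moves", "data": {
  "steps": [
    [[0,0,0.005],[0,0,0],0],
    [[0,0,0.005],[0,0,0],0],
    [[0,0,0],[0,0,0],0],
    [[0,0,0],[0,0,0],0],
    [[0,0,0],[0,0,0],0],
    [[0,0,0],[0,0,0],0],
    [[0,0,0],[0,0,0],0],
    [[0,0,0],[0,0,0],0]
  ]
}}

```text
clock: 20.45
eef_pos: [0.636, -0.0996, 0.1626]
tool_rot: [0.012, 1.0, -0.0, 0.0]
ft_force: [0.9, -0.4, 2.0]
grip_width: 0.0003
grasp_force: 1.2
```

Call:
{"op": "apply_moves", "data": {
  "steps": [
    [[0,0,0.005],[0,0,0],0],
    [[0,0,0.005],[0,0,0],0],
    [[0,0,0],[0,0,0],0],
    [[0,0,0],[0,0,0],0],
    [[0,0,0],[0,0,0],0],
    [[0,0,0],[0,0,0],0],
    [[0,0,0],[0,0,0],0],
    [[0,0,0],[0,0,0],0]
  ]
}}

```text
clock: 21.12
eef_pos: [0.636, -0.0996, 0.1606]
tool_rot: [0.012, 1.0, -0.0, 0.0]
ft_force: [1.7, -0.5, 3.2]
grip_width: -0.0002
grasp_force: 1.4
```

Call:
{"op": "apply_moves", "data": {
  "steps": [
    [[0,0,0.005],[0,0,0],0],
    [[0,0,0],[0,0,0],0],
    [[0,0,0],[0,0,0],0],
    [[0,0,0],[0,0,0],0],
    [[0,0,0],[0,0,0],0],
    [[0,0,0],[0,0,0],0],
    [[0,0,0],[0,0,0],0],
    [[0,0,0],[0,0,0],0]
  ]
}}

```text
clock: 21.78
eef_pos: [0.636, -0.0996, 0.1595]
tool_rot: [0.012, 1.0, 0.0, 0.0]
ft_force: [2.1, -0.2, 2.9]
grip_width: 0.0001
grasp_force: 1.4
```

Call:
{"op": "apply_moves", "data": {
  "steps": [
    [[0,0,0.005],[0,0,0],0],
    [[0,0,0],[0,0,0],0],
    [[0,0,0],[0,0,0],0],
    [[0,0,0],[0,0,0],0],
    [[0,0,0],[0,0,0],0],
    [[0,0,0],[0,0,0],0],
    [[0,0,0],[0,0,0],0],
    [[0,0,0],[0,0,0],0]
  ]
}}

```text
clock: 22.45
eef_pos: [0.6359, -0.0996, 0.1585]
tool_rot: [0.012, 1.0, 0.0, 0.0]
ft_force: [1.8, -1.0, 3.8]
grip_width: 0.0003
grasp_force: 1.5
```

Call:
{"op": "apply_moves", "data": {
  "steps": [
    [[0,0,0.005],[0,0,0],0],
    [[0,0,0],[0,0,0],0],
    [[0,0,0],[0,0,0],0],
    [[0,0,0],[0,0,0],0],
    [[0,0,0],[0,0,0],0],
    [[0,0,0],[0,0,0],0],
    [[0,0,0],[0,0,0],0],
    [[0,0,0],[0,0,0],0]
  ]
}}

```text
clock: 23.12
eef_pos: [0.6359, -0.0996, 0.1578]
tool_rot: [0.012, 1.0, -0.0, 0.0]
ft_force: [1.8, 0.9, 4.9]
grip_width: -0.0
grasp_force: 2.6
```

Call:
{"op": "apply_moves", "data": {
  "steps": [
    [[0,0,0.005],[0,0,0],0],
    [[0,0,0],[0,0,0],0],
    [[0,0,0],[0,0,0],0],
    [[0,0,0],[0,0,0],0],
    [[0,0,0],[0,0,0],0],
    [[0,0,0],[0,0,0],0],
    [[0,0,0],[0,0,0],0],
    [[0,0,0],[0,0,0],0]
  ]
}}

```text
clock: 23.78
eef_pos: [0.636, -0.0997, 0.1576]
tool_rot: [0.012, 1.0, -0.0, 0.001]
ft_force: [-0.3, 1.0, 7.2]
grip_width: 0.0003
grasp_force: 4.1
```

Call:
{"op": "apply_moves", "data": {
  "steps": [
    [[0,0,0.005],[0,0,0],0],
    [[0,0,0],[0,0,0],0],
    [[0,0,0],[0,0,0],0],
    [[0,0,0],[0,0,0],0],
    [[0,0,0],[0,0,0],0],
    [[0,0,0],[0,0,0],0],
    [[0,0,0],[0,0,0],0],
    [[0,0,0],[0,0,0],0]
  ]
}}

```text
clock: 24.45
eef_pos: [0.636, -0.0997, 0.157]
tool_rot: [0.012, 1.0, -0.0, 0.001]
ft_force: [0.2, -0.4, 9.9]
grip_width: 0.0002
grasp_force: 4.8
```

Call:
{"op": "apply_moves", "data": {
  "steps": [
    [[0,0,0.005],[0,0,0],0],
    [[0,0,0],[0,0,0],0],
    [[0,0,0],[0,0,0],0],
    [[0,0,0],[0,0,0],0],
    [[0,0,0],[0,0,0],0],
    [[0,0,0],[0,0,0],0],
    [[0,0,0],[0,0,0],0],
    [[0,0,0],[0,0,0],0]
  ]
}}

```text
clock: 25.12
eef_pos: [0.636, -0.0996, 0.1563]
tool_rot: [0.012, 1.0, -0.0, 0.001]
ft_force: [-0.3, 0.8, 10.8]
grip_width: -0.0
grasp_force: 5.2
```

Call:
{"op": "apply_moves", "data": {
  "steps": [
    [[0,0,0.005],[0,0,0],0],
    [[0,0,0],[0,0,0],0],
    [[0,0,0],[0,0,0],0],
    [[0,0,0],[0,0,0],0],
    [[0,0,0],[0,0,0],0],
    [[0,0,0],[0,0,0],0],
    [[0,0,0],[0,0,0],0],
    [[0,0,0],[0,0,0],0]
  ]
}}

```text
clock: 25.78
eef_pos: [0.636, -0.0996, 0.1553]
tool_rot: [0.012, 1.0, -0.0, 0.001]
ft_force: [-0.6, 0.5, 10.9]
grip_width: -0.0002
grasp_force: 5.4
```

Call:
{"op": "apply_moves", "data": {
  "steps": [
    [[0,0,0.005],[0,0,0],0],
    [[0,0,0],[0,0,0],0],
    [[0,0,0],[0,0,0],0],
    [[0,0,0],[0,0,0],0],
    [[0,0,0],[0,0,0],0],
    [[0,0,0],[0,0,0],0],
    [[0,0,0],[0,0,0],0],
    [[0,0,0],[0,0,0],0]
  ]
}}

```text
clock: 26.45
eef_pos: [0.636, -0.0997, 0.1544]
tool_rot: [0.012, 1.0, -0.0, 0.001]
ft_force: [-1.0, -0.1, 10.7]
grip_width: -0.0002
grasp_force: 5.5
```

Call:
{"op": "apply_moves", "data": {
  "steps": [
    [[0,0,0.005],[0,0,0],0],
    [[0,0,0],[0,0,0],0],
    [[0,0,0],[0,0,0],0],
    [[0,0,0],[0,0,0],0],
    [[0,0,0],[0,0,0],0],
    [[0,0,0],[0,0,0],0],
    [[0,0,0],[0,0,0],0],
    [[0,0,0],[0,0,0],0]
  ]
}}

```text
clock: 27.12
eef_pos: [0.6361, -0.0997, 0.1535]
tool_rot: [0.012, 1.0, -0.0, 0.001]
ft_force: [-1.1, 0.3, 10.4]
grip_width: 0.0003
grasp_force: 5.6
```

Call:
{"op": "apply_moves", "data": {
  "steps": [
    [[0,0,0.003],[0,0,0],0],
    [[0,0,0],[0,0,0],0],
    [[0,0,0],[0,0,0],0],
    [[0,0,0],[0,0,0],0],
    [[0,0,0],[0,0,0],0],
    [[0,0,0],[0,0,0],0],
    [[0,0,0],[0,0,0],0],
    [[0,0,0],[0,0,0],0]
  ]
}}

```text
clock: 27.78
eef_pos: [0.6361, -0.0996, 0.1535]
tool_rot: [0.012, 1.0, -0.0, 0.001]
ft_force: [-1.5, 0.6, 13.4]
grip_width: 0.0004
grasp_force: 6.7
```

Call:
{"op": "apply_moves", "data": {
  "steps": [
    [[0,0,0.003],[0,0,0],0],
    [[0,0,0],[0,0,0],0],
    [[0,0,0],[0,0,0],0],
    [[0,0,0],[0,0,0],0],
    [[0,0,0],[0,0,0],0],
    [[0,0,0],[0,0,0],0],
    [[0,0,0],[0,0,0],0],
    [[0,0,0],[0,0,0],0]
  ]
}}

```text
clock: 28.45
eef_pos: [0.6361, -0.0997, 0.1534]
tool_rot: [0.012, 1.0, -0.0, 0.001]
ft_force: [-1.9, 0.4, 14.7]
grip_width: -0.0002
grasp_force: 7.8
```

That is the hard stop: force rises from 10.4 to 14.7 N with no further travel, about 17 mm down. I let it back up.

Call:
{"op": "apply_moves", "data": {
  "steps": [
    [[0,0,-0.02],[0,0,0],0],
    [[0,0,-0.02],[0,0,0],0],
    [[0,0,-0.02],[0,0,0],0],
    [[0,0,-0.02],[0,0,0],0],
    [[0,0,-0.03],[0,0,0],0],
    [[0,0,-0.05],[0,0,0],0],
    [[0,0,-0.1],[0,0,0],0],
    [[0,0,-0.1],[0,0,0],0]
  ]
}}

```text
clock: 29.12
eef_pos: [0.6342, -0.0994, 0.2214]
tool_rot: [0.012, 1.0, 0.0, -0.003]
ft_force: [1.1, 0.0, 0.8]
grip_width: 0.0001
grasp_force: 0.0
```

Call:
{"op": "apply_moves", "data": {
  "steps": [
    [[0.15,0,-0.03],[0,0,0],0],
    [[0.15,0,-0.03],[0,0,0],0],
    [[0.15,0,-0.03],[0,0,0],0],
    [[0.15,0,-0.03],[0,0,0],0],
    [[0.15,0,0],[0,0,0],0],
    [[0,0,0],[0,0,0],0],
    [[0,0,0],[0,0,0],0],
    [[0,0,0],[0,0,0],0]
  ]
}}

```text
clock: 29.78
eef_pos: [0.4861, -0.096, 0.2467]
tool_rot: [0.012, 1.0, -0.0, 0.0]
ft_force: [-0.3, 1.1, -1.2]
grip_width: -0.0002
grasp_force: 0.0
```

Run:
```python
from h import *; from plan import *
st(); k=K('wrist'); im,D=camera('wrist'); P=cloud(k,D)
hsv=cv2.cvtColor(im,cv2.COLOR_RGB2HSV)
for lo,hi in ((.028,.042),(.125,.17)):
    m=((hsv[...,1]>100)&(hsv[...,0]<17)&(P[...,2]>lo)&(P[...,2]<hi)&(D>0)&(abs(P[...,1]+.1)<.05)).astype(np.uint8)
    n,l,q,_=cv2.connectedComponentsWithStats(m)
    for i in range(1,n):
        if q[i,4]>200:
            w=P[l==i]; r=cv2.minAreaRect(w[:,:2].astype(np.float32)); print(np.median(w,0).round(4),np.round(r[0],4),np.round(r[1],4),round(r[2],2),w[:,0].min())
im,D=camera('scene'); k=K('scene'); u,v=map(int,proj(k,(.6,-.1,.03)))
P=cloud(k,D)[v-60:v+60,u-80:u+80]; q=P[(P[...,2]>.135)&(P[...,2]<.17)&(abs(P[...,0]-.636)<.03)&(abs(P[...,1]+.1)<.03)]; print('knob',np.median(q,0),len(q))
cv2.imwrite('pics/s3.png',cv2.resize(im[v-60:v+60,u-80:u+80,::-1],None,fx=4.5,fy=4.5,interpolation=cv2.INTER_CUBIC))
```

```text
t 29.78 p [ 0.4861 -0.096   0.2467] yaw 178.58 z [ 3.e-04 -0.e+00 -1.e+00] q [-0.19  0.23 -0.01  1.33  0.   -0.17] F [-0.3   1.13 -1.2 ] w -0.0002 g 0.0
[ 0.5433 -0.0994  0.0352] [ 0.5507 -0.0996] [0.0441 0.0748] 89.91 0.5133220025823376
[ 0.6184 -0.0989  0.1544] [ 0.6222 -0.0986] [0.0123 0.0217] 88.46 0.6113807012784772
knob [ 0.63969566 -0.10464537  0.15293391] 273
```

View pics/s3.png

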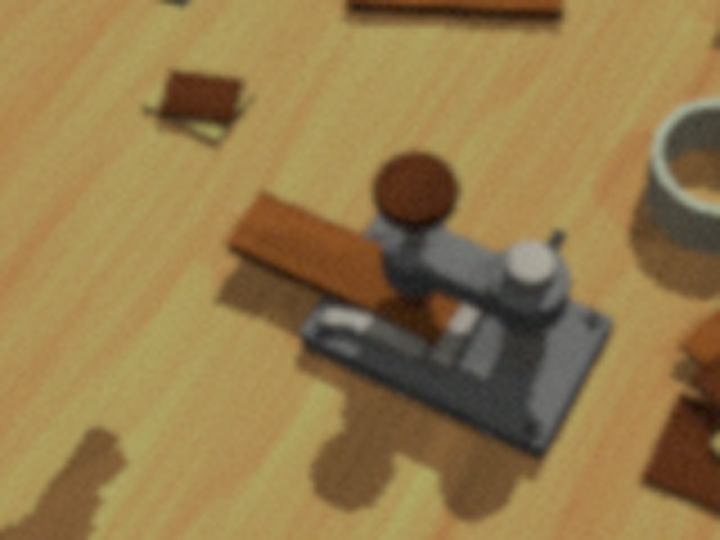

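The slat is still home (tail x=0.5133), the plunger is back up with the knob top at z≈0.154, the arm is clear and the neighbouring things in this view look unmoved.

```bash
python3 -c "
from workcell import bot; print(bot.job_done())"
```

```text
the job is handed in; nothing more can be done
None
```

I handed the job in at about 30 s; no verdict came back. The slat is home against the end stop, the button was pressed to its hard stop at about 15 N, the plunger is back up, and I touched nothing else.

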